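Fit the keyed arbor into the trimming spindle against its ejector

ROBOT

A 7-joint arm with a two-finger parallel gripper is mounted at the origin on the work surface. World frame = base frame: x ahead of the robot, y to its left, z up, the work surface at z = 0. Lengths are in m, angles in rad, forces in N, time in s.
With the tool pointing down it reaches from about 0.425 to 1.025 m from the base axis. Payload 3.6 kg.
Tool frame: the origin (TCP) lies between the finger pads, 19 mm behind the fingertips; this is the grasp point; y points along the fingers, z is the direction in which the jaws open and shut, and the axes are right-handed (so a half turn about y gives the same grasp; the last joint's range is limited). The gripper opens to 85 mm and grips with 20 to 120 N. Pads are 22 mm wide; open, the fingers measure 114 mm over their backs; the gripper's body (76 mm by 85 mm) begins 54 mm behind the grasp point. The pads swing forward as they close: fully open they stand 13 mm farther back than shut.
Start: joints at [-1.29, 0.591, 0.048, 1.609, -0.033, 0.943, -0.034], TCP at [0.265, 0.675, 0.25] pointing down, gripper open.
Joint ranges: [-2.69, 2.69], [-0.47, 2.24], [-1.27, 1.36], [0.19, 2.51], [-1.53, 4.68], [0.08, 2.07], [-3.09, 3.09]. Speed limits (rad/s): [2.57, 2.57, 3.14, 3.14, 3.14, 3.14, 3.14].

INTERFACE

Orientations are given as a 3x3 rotation matrix whose columns are the frame's x, y, z axes.
In Python, from bench import ctrl, eoat, planner, status, read_camera, camera_params, workorder, boxes_of gives the robot as it stands. The module is installed in compiled form; this text tells all that it offers. Calls block until the motion is done:
- ctrl.move_pose(position, orientation): joint-space move of the TCP to a pose.
- ctrl.movel(position, attitude=None, vel=0.15): straight line of the TCP; attitude=None keeps the orientation; vel is the mean speed in m/s.
- ctrl.move_j(angles): joint-space move.
- eoat.open_gripper() and eoat.grasp(newtons=None): open the fingers fully, or close them until they stop; newtons is the grip in N (None keeps the last).
- ctrl.sleep(seconds).
- planner.inverse_kinematics(position, orientation): joint angles nearest the present ones, or None.
- status.sense(): the state.
- read_camera(name): name is "scene" or "top" or "wrist"; returns the picture (400x640x3 uint8, red, green, blue); there is no depth.
- camera_params(name): a dict with "vfov" (degrees; the focal length in pixels is half the picture's height over the tangent of half this angle, whatever the lens; pixels are square), "cx", "cy" (the principal point, pixels), "eye" and "orientation" of the camera in the world; the wrist camera has in their place "tool_from_camera" (4x4, takes a point from camera to tool coordinates, whose origin is the TCP and whose axes are the tool frame's). Camera axes: x right, y down, z forward; pixel columns grow to the right and rows downward; lengths in m; the calibration is good to about 2 mm. A picture is of the moment at which its call begins: read the wrist's pose just before it. camera_params takes no time and is no camera call.
A pose or a line that the arm cannot do raises ctrl.Unreachable and nothing moves.
- workorder.job_done(): hands the job in, once; it reports no verdict.
Trained networks look in the newest picture that a camera, given by its name, has taken for a name from the list of things; names that differ only in an ending like _2 or _b are one class to them, and where a whole thing is asked for, a point or a joint stands for the part that bears it (a point fixed in the world has none). Each returns a list of dicts, best first, with "confidence" (0 to 1); they miss things now and then, are a little off and sometimes report something else, mostly with a low value. They report only what shows in the picture. A call takes as long as a camera call.
- boxes_of(target, camera): "position" ([column, row] in pixels, amid what is visible of it).
The state is a dict: "clock": time; "joints": joint angles; "joint_vel": joint speeds; "tau": joint torques, N m; "tcp_pos": TCP position; "orientation": TCP orientation; "contact_force": force on the tool from outside, world axes, zero at the start; "ft_torque": the same for the moment, N m; "finger_gap": finger opening in m.
Only numpy, scipy, OpenCV 4.12 (cv2) and the standard library are available. Lean on these libraries where they do the work, as an engineer would, in place of code of your own. Each camera call takes 0.05 s, during which the arm holds its last target. There are 200 camera calls.

TASK

Turn the black bar knob on the spindle fixture anticlockwise until it clicks past its detent and the shutter has swung fully clear of the bore. Then lift the keyed arbor (square head, lug on its flange) out of its wooden rest, put its shaft in the hub and, with the key resting on the hub face, turn it until the key slips into the keyway, and push on against the ejector spring until the flange lies fully home on the hub. Finish while still gripping the arbor by its head and holding it pressed home; leave the round-headed mandrel and the other things on the bench where they are.

Things in the scene. Friction and masses are not known exactly. Their poses are not given: they have to be found in the camera images.
- hub: Fixed spindle fixture, placed anew and turned up to 0.3 rad each time. Origin at table level on the bore's vertical axis, x pointing away from the robot. Grey base plate 125 x 235 mm, 12 mm thick, from -70 to +165 mm along y; aluminium hub 104 mm across, top 62 mm above the table, with an eight-sided steel insert (52 mm) in its middle. The shutter's pivot is 105 mm from the bore along +y.
- hub_mouth (a point): Centre of the bore in the hub's top face, 62 mm above the table; axes as the hub. The bore is 22 mm wide. One keyway, 9 mm wide, out to 17 mm from the axis and as deep as the bore, opens off it in the top face.
- keyway_middle (a point): Not the keyway, only the middle of where it may be: on the hub face 14 mm from the bore's axis along hub +x. The real keyway lies up to 0.6 rad about the axis either side of this, not reported. See it from above once the shutter is open, or feel: press the key on the face with 5 to 8 N and turn; it drops within about 0.09 rad of true; then ease the turn so it does not bind.
- ejector (a joint): Sprung brass ejector in the bore: 0 at rest (its top 28 mm below the mouth), 0.012 m pressed down when the arbor is fully home, stop at 0.015. The shaft tip meets it 12 mm before home; it pushes up with 5 N at first and 11 N at home, so an arbor that is not pressed stands 12 mm proud.
- knob_grip (a point): Point on the vertical axis of the black bar knob on the shutter's pivot, 8 mm below the knob's top (top 106 mm above the table, grip point 98 mm). The bar is 14 mm thick along this point's x, 44 mm long along its y, 34 mm tall. It turns with the shutter; below the bar, 73 mm above the table, is a round boss and the shutter arm.
- shutter (a joint): Angle of shutter and knob, rad. 0 (start): shutter (arm 26 mm wide, 4 mm thick, ending in a 40 mm disc, underside 66 mm above the table) over the bore. 1.4: end stop, arm swung clear, pointing to hub +x. Grows anticlockwise seen from above. A sprung over-centre detent resists up to 0.7 rad (about 0.15 N m) and then snaps it on to 1.4.
- arbor: Keyed arbor, about 0.33 kg, standing upright in a wooden rest. Origin on its axis in the flange's underside; z up. Flange 60 mm across, 8 mm thick, with a lug (8 mm wide, out to 38 mm) on its +x side; square head 28 x 28 mm (sides along x and y), 8 to 44 mm above the origin. Shaft below 20 mm across, 40 mm long, tip tapered over 4 mm. Fully home, the origin is at point hub_mouth.
- arbor_head (a point): Point on the arbor's axis, 30 mm above its origin, inside the square head: where to grip it (the fingertips then clear the flange by 3 mm).
- key_foot (a point): Lower end of the arbor's key, 26 mm below its origin, 12 mm from the axis on the +x side, under the lug. Key 6 mm wide, out to 14.5 mm from the axis, along the upper 26 mm of the shaft; the lowest 14 mm of shaft is a plain round pilot. With the key resting on the hub face the arbor's origin is 26 mm above the mouth.
- rest_a: Wooden rest, 66 x 66 mm, 46 mm tall, with a 40 mm square well; carries the keyed arbor. Origin at table level under its centre. The two rests change places at random.
- rest_b: Same kind of rest; carries the round-headed mandrel.
- mandrel: Plain mandrel to leave alone: same shaft and flange as the arbor, but no key, no lug and a round 24 mm head. Origin in the underside of its flange.
- tin: White tin of pins, 100 x 140 x 45 mm, leave alone. Origin under its centre.
- cap_stack: Stack of four orange rubber caps, 44 mm across, 32 mm tall, leave alone. Origin under its centre.
- spare_ring: Loose aluminium ring, 90 mm across, 18 mm tall, leave alone. Origin under its centre.

How it is judged:
By the outcome, as a careful person would: the job done as asked, in the order asked, and still so for the second after the job is handed in, while the arm keeps its last pose, push and grip.
It also fails if it takes over 64 s, if anything falls off the work surface, if the arm or the gripper's body presses on something with over 40 N, if the wrist force passes 120 N, or if a joint passes its speed limit or range.

## Working session

There is one attempt and no reset: what is moved stays moved. The work goes in short steps, each a Python script; the robot and the scene stay as the last script left them, time stands still between calls to the robot, and variables do not carry over. Pictures are saved under pics/ and viewed, and the job is handed in when it is done.

```bash
mkdir -p pics; ls
cat > h.py <<'E'
import numpy as np, cv2
from bench import ctrl, eoat, planner, status, read_camera, camera_params, workorder, boxes_of
def cam(name):
    p=camera_params(name); f=200/np.tan(np.radians(p["vfov"])/2)
    if "eye" in p: return f,p["cx"],p["cy"],np.array(p["eye"]),np.array(p["orientation"])
    s=status.sense(); R=np.array(s["orientation"]); T=np.array(p["tool_from_camera"])
    return f,p["cx"],p["cy"],np.array(s["tcp_pos"])+R@T[:3,3],R@T[:3,:3]
def ray(c,uv,z):
    f,cx,cy,e,R=c; d=R@np.array([(uv[0]-cx)/f,(uv[1]-cy)/f,1]); return e+d*(z-e[2])/d[2]
def proj(c,P):
    f,cx,cy,e,R=c; q=R.T@(np.array(P)-e); return np.array([f*q[0]/q[2]+cx,f*q[1]/q[2]+cy])
def save(im,n): cv2.imwrite(f"pics/{n}.png",im[:,:,::-1])
def down(a):  # tool y down, jaws (z) along yaw a
    z=np.array([np.cos(a),np.sin(a),0]);y=np.array([0,0,-1.]);return np.column_stack([np.cross(y,z),y,z])
E
python3 - <<'E'
from h import *
s=status.sense();print(s["clock"],np.round(s["orientation"],2))
for n in ["top","scene"]:
    c=cam(n);print(n,c[0],c[3],np.round(c[4],2).tolist());save(read_camera(n),n)
    for t,z in [("hub",.062),("knob_grip",.106),("arbor",.08),("mandrel",.08),("rest_a",.046),("tin",.045),("cap_stack",.032),("spare_ring",.018)]:
        for b in boxes_of(t,n)[:2]: print(t,np.round(b["position"]),round(b["confidence"],2),np.round(ray(c,b["position"],z),3))
E
```

```text
pics
0.0 [[ 0.93 -0.    0.37]
 [-0.37 -0.    0.93]
 [ 0.   -1.   -0.  ]]
top 369.59621702745 [0.30178516 0.05061834 1.04517241] [[0.02, -0.98, 0.18], [-1.0, -0.02, -0.01], [0.02, -0.18, -0.98]]
hub [304. 177.] 0.88 [0.529 0.081 0.062]
knob_grip [302. 169.] 0.71 [0.541 0.086 0.106]
knob_grip [403. 156.] 0.18 [ 0.584 -0.18   0.106]
arbor [413. 149.] 0.74 [ 0.612 -0.216  0.08 ]
arbor [414. 213.] 0.71 [ 0.434 -0.214  0.08 ]
mandrel [412. 150.] 0.87 [ 0.608 -0.213  0.08 ]
rest_a [401. 213.] 0.82 [ 0.439 -0.186  0.046]
rest_a [401. 156.] 0.75 [ 0.6   -0.192  0.046]
tin [212. 176.] 0.66 [0.532 0.334 0.045]
cap_stack [366. 238.] 0.77 [ 0.369 -0.092  0.032]
spare_ring [252. 241.] 0.64 [0.357 0.219 0.018]
spare_ring [299. 169.] 0.5 [0.562 0.096 0.018]
scene 468.8857994723177 [1.23109565 0.00448071 0.74068842] [[0.03, 0.67, -0.74], [1.0, -0.0, 0.04], [0.02, -0.74, -0.67]]
hub [338. 230.] 0.71 [0.585 0.076 0.062]
knob_grip [356. 214.] 0.83 [0.585 0.109 0.106]
arbor [200. 186.] 0.74 [ 0.472 -0.212  0.08 ]
mandrel [186. 244.] 0.89 [ 0.635 -0.211  0.08 ]
rest_a [194. 267.] 0.88 [ 0.663 -0.199  0.046]
rest_a [202. 206.] 0.67 [ 0.497 -0.208  0.046]
tin [459. 226.] 0.89 [0.56  0.332 0.045]
cap_stack [258. 175.] 0.59 [ 0.376 -0.097  0.032]
spare_ring [403. 184.] 0.84 [0.394 0.245 0.018]
spare_ring [187. 245.] 0.75 [ 0.583 -0.229  0.018]
```

View pics/top.png

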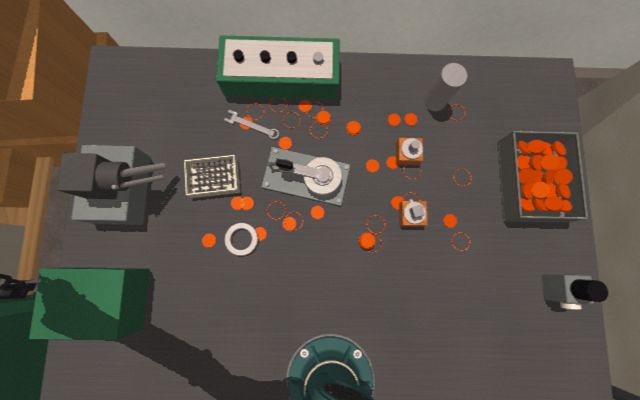

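View pics/scene.png

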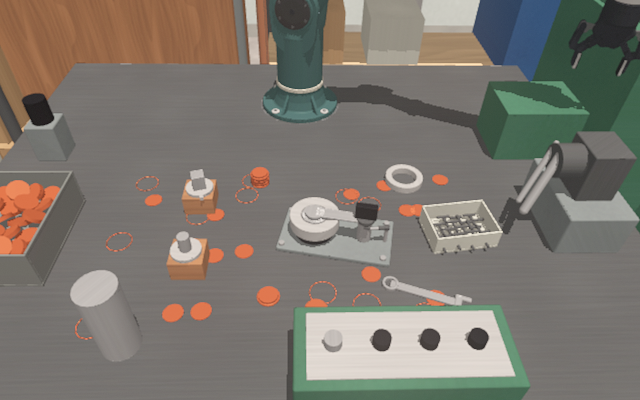

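The top view shows the knob at about (285,163), the hub centre at about (322,176), and the arbor with its square head at (414,212). The mandrel is at (411,147). I'll go above the fixture for a wrist view.

Run:
```python
from h import *
c=cam("top")
k=ray(c,(285,162),.106);m=ray(c,(322,176),.062);print(k,m,np.linalg.norm((k-m)[:2]))
p=camera_params("wrist");print(p["vfov"],p["cx"],p["cy"],np.round(p["tool_from_camera"],3).tolist())
a=np.arctan2(*(k-m)[[1,0]])-np.pi/2;print("yaw",a)
for da in (0,np.pi):
    q=planner.inverse_kinematics([.53,.08,.32],down(a+da));print(q)
R=down(a) 
qs=[(planner.inverse_kinematics([.53,.08,.32],down(a+d)),d) for d in (0,np.pi)]
q,d=min(((q,d) for q,d in qs if q is not None),key=lambda t:abs(t[0][6]))
ctrl.move_j(q)
cw=cam("wrist");im=read_camera("wrist");save(im,"w1");print(d,cw[3],status.sense()["clock"])
for t,z in [("hub",.062),("knob_grip",.106)]:
    for b in boxes_of(t,"wrist")[:2]: print(t,np.round(b["position"]),round(b["confidence"],2),np.round(ray(cw,b["position"],z),3))
```

```text
[0.55890308 0.12955516 0.106     ] [0.53383656 0.03100407 0.062     ] 0.1016889795195604
60.352472793160715 316.57834362157735 200.45102805143674 [[0.001, 0.947, 0.32, -0.083], [0.0, -0.32, 0.947, -0.124], [1.0, -0.0, -0.001, 0.0], [0.0, 0.0, 0.0, 1.0]]
yaw -0.24906908244793624
[-0.68939766  0.30664767  0.58117033  1.97810973 -0.21055777  0.91558445
 -0.249504  ]
[-0.10713694  0.27633183 -0.15812718  1.95487888  0.05425933  0.91437182
  2.60003012]
0 [0.54962326 0.16180167 0.44376559] 3.2833
hub [334. 138.] 0.55 [0.554 0.103 0.062]
hub [316. 368.] 0.28 [ 0.457 -0.203  0.062]
knob_grip [334. 152.] 0.68 [0.551 0.096 0.106]
knob_grip [412. 329.] 0.39 [ 0.592 -0.133  0.106]
```

View pics/w1.png

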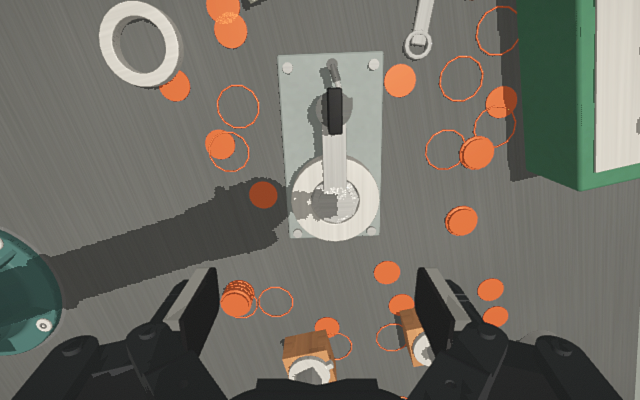

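Run:
```python
from h import *
im=cv2.imread("pics/w1.png")[40:250,260:400];cv2.imwrite("pics/w1c.png",cv2.resize(im,None,fx=2.85,fy=2.85,interpolation=cv2.INTER_CUBIC))
cw=cam("wrist")
for uv,z in [((334.5,199),.062),((335,110),.106),((335,89),.106),((335,133),.106),((278,56),.012),((383,51),.012),((381,237),.012),((290,238),.012)]: print(uv,np.round(ray(cw,uv,z),4))
```

```text
(334.5, 199) [0.5387 0.0326 0.062 ]
(335, 110) [0.5609 0.1343 0.106 ]
(335, 89) [0.5653 0.1528 0.106 ]
(335, 133) [0.5559 0.1132 0.106 ]
(278, 56) [0.5138 0.2022 0.012 ]
(383, 51) [0.6329 0.1776 0.012 ]
(381, 237) [ 0.5866 -0.0535  0.012 ]
(290, 238) [ 0.4649 -0.0243  0.012 ]
```

View pics/w1c.png

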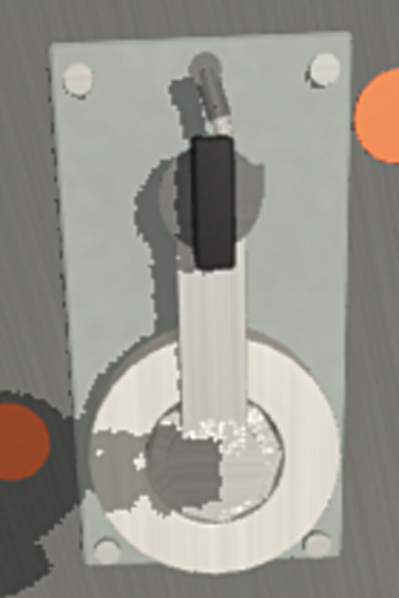

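Run:
```python
from h import *
A=-.205;K=np.array([.561,.1345,.098])
best=None
for d in (0,np.pi,-np.pi):
    q=planner.inverse_kinematics(K,down(A+d)); q2=planner.inverse_kinematics(K,down(A+d+1.42))
    print(d,None if q is None else np.round(q,2),None if q2 is None else np.round(q2,2))
def st(m):
    s=status.sense();print(m,round(s["clock"],2),np.round(s["tcp_pos"],4),np.round(s["contact_force"],1),np.round(s["ft_torque"],2),round(s["finger_gap"],4),"q7",round(s["joints"][6],2))
ctrl.move_pose(K+[0,0,.05],down(A));st("above")
ctrl.movel(K,vel=.1);st("at")
eoat.grasp(40);st("grip")
for f in (.2,.4):
    ctrl.movel(K,attitude=down(A+f),vel=.1);st(f)
```

```text
0 [-0.58  0.66  0.38  2.06 -0.48  0.51 -0.05] [-0.4   0.63  0.12  2.05 -0.16  0.47  1.05]
3.141592653589793 [-0.97  0.94  1.06  2.07 -1.13  0.89 -2.57] [-0.79  0.75  0.7   2.07 -0.84  0.63 -1.43]
-3.141592653589793 [-0.97  0.94  1.06  2.07 -1.13  0.89 -2.57] [-0.79  0.75  0.7   2.07 -0.84  0.63 -1.43]
above 4.14 [0.5618 0.134  0.1488] [ 0.4 -1.   0.6] [ 0.04 -0.    0.01] 0.0855 q7 -0.11
at 4.79 [0.5614 0.1343 0.0985] [-0.1  0.2  0.2] [-0.   -0.02  0.  ] 0.0854 q7 -0.06
grip 5.44 [0.5614 0.1345 0.0983] [-0.1 -0.7  2.9] [-0.08 -0.05 -0.06] 0.0132 q7 -0.06
0.2 5.79 [0.5612 0.1345 0.0983] [0.4 0.2 3.5] [-0.06  0.07 -0.05] 0.0132 q7 0.07
0.4 6.14 [0.561  0.1344 0.0982] [-0.  -0.9  5.2] [ 0.04  0.17 -0.12] 0.0132 q7 0.21
```

```bash
cat >> h.py <<'E'
def st(m):
    s=status.sense();z=np.array(s["orientation"])[:,2];print(m,round(s["clock"],2),np.round(s["tcp_pos"],4),"F",np.round(s["contact_force"],1),"T",np.round(s["ft_torque"],2),"gap",round(s["finger_gap"],4),"yaw",round(np.arctan2(z[1],z[0]),3),flush=True);return s
A=-.205;K=np.array([.561,.1345,.098])
E
python3 - <<'E'
from h import *
for f in (.6,.8,1.0,1.2,1.39):
    ctrl.movel(K,attitude=down(A+f),vel=.1);st(f)
ctrl.sleep(.2);st("hold")
eoat.open_gripper();st("open")
ctrl.movel(K+[0,0,.07],vel=.25)
q=planner.inverse_kinematics([.53,.06,.32],down(A));ctrl.move_j(q)
ctrl.sleep(.1)
cw=cam("wrist");im=read_camera("wrist");save(im,"w2");st("view")
np.save("w2.npy",np.array([*cw[:3],*cw[3],*cw[4].ravel()]))
u,v=proj(cw,[.5395,.033,.062]).astype(int);print(u,v)
crop=im[max(v-75,0):v+75,max(u-75,0):u+75];save(cv2.resize(crop,None,fx=4,fy=4,interpolation=cv2.INTER_CUBIC),"w2c");print("org",u-75,v-75)
E
```

```text
0.6 6.49 [0.5609 0.1343 0.0982] F [-1.2 -0.4  6.6] T [-0.06  0.24  0.01] gap 0.013 yaw 0.391
0.8 6.84 [0.5606 0.1343 0.0982] F [-1.  -0.5  7.2] T [-0.14  0.31  0.05] gap 0.0131 yaw 0.591
1.0 7.19 [0.5605 0.1342 0.0982] F [-2.  -1.1  7.2] T [-0.17  0.31  0.14] gap 0.0132 yaw 0.792
1.2 7.54 [0.5604 0.1341 0.0983] F [-1.9 -2.1  7.3] T [-0.21  0.35  0.13] gap 0.0129 yaw 0.992
1.39 7.88 [0.5603 0.1339 0.0982] F [-2.1 -1.   8.5] T [-0.27  0.36  0.06] gap 0.0133 yaw 1.181
hold 8.08 [0.5603 0.1339 0.0982] F [-2.4 -0.7  7.3] T [-0.23  0.4   0.12] gap 0.0133 yaw 1.181
open 8.78 [0.561  0.1345 0.098 ] F [-0.1 -0.5 -0. ] T [-0.02 -0.01  0.01] gap 0.0855 yaw 1.185
view 10.39 [0.5296 0.0605 0.3188] F [-0.2 -0.5  0.3] T [-0.02 -0.03  0.  ] gap 0.0854 yaw -0.203
331 182
org 256 107
```

View pics/w2c.png

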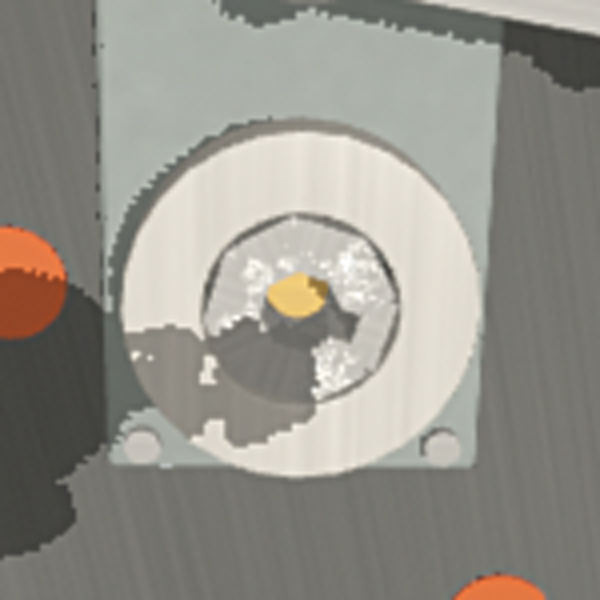

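View pics/w2.png

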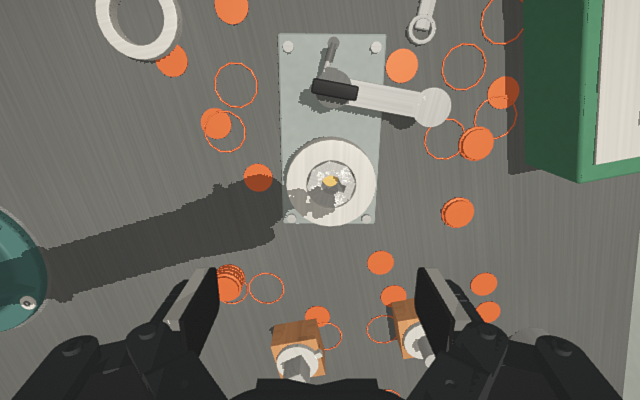

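Shutter is swung clear: the arm points right of the pivot. The bore is visible, and the keyway opens to the lower right, near crop (348,323). Next come closer views of the bore and of the arbor.

Run:
```python
from h import *
def look(P,yaw,z,n,tz,s=4,h=70):
    ctrl.move_pose([P[0],P[1],z],down(yaw)); ctrl.sleep(.1)
    cw=cam("wrist");im=read_camera("wrist");np.save(n+".npy",np.array([*cw[:3],*cw[3],*cw[4].ravel()]));save(im,n)
    u,v=proj(cw,[P[0],P[1],tz]).astype(int);st(n);print(u,v,"org",u-h,v-h)
    save(cv2.resize(im[max(v-h,0):v+h,max(u-h,0):u+h],None,fx=s,fy=s,interpolation=cv2.INTER_CUBIC),n+"c")
look([.5395,.033],A,.17,"w3",.062)
c=cam("top");P=ray(c,(415,211),.09);print(P)
ctrl.movel([.5395,.033,.26],vel=.4)
look(P,A,.22,"w4",.09)
```

```text
w3 11.2 [0.5412 0.0337 0.1719] F [0.3 0.3 0.4] T [ 0.04 -0.   -0.  ] gap 0.0854 yaw -0.204
314 206 org 244 136
[ 0.4387343  -0.21363975  0.09      ]
w4 12.78 [ 0.44   -0.2121  0.22  ] F [0.2 0.8 0.2] T [-0.06 -0.04  0.01] gap 0.0853 yaw -0.202
316 198 org 246 128
```

View pics/w3c.png

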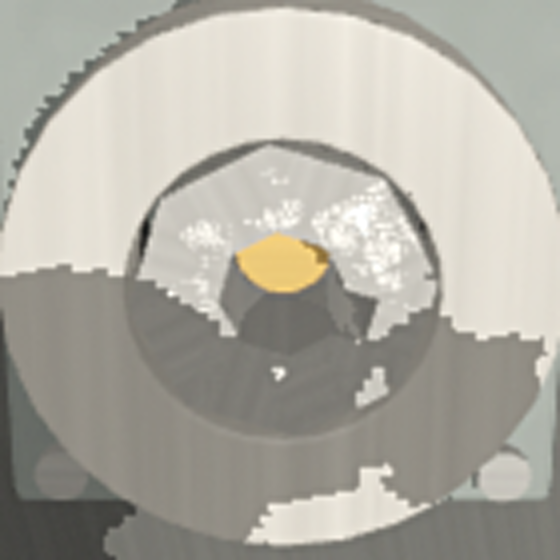

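View pics/w4.png

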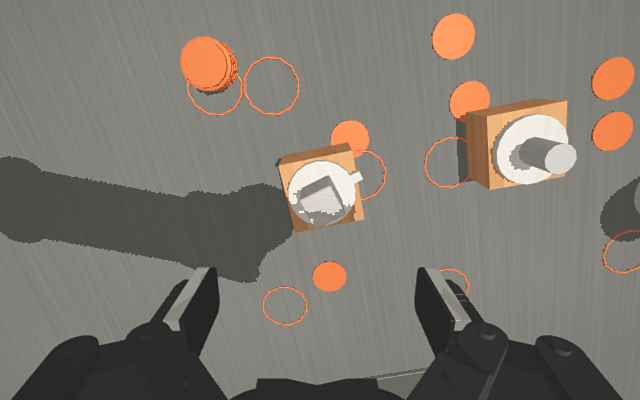

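Run:
```python
from h import *
d=np.load("w3.npy");c=(d[0],d[1],d[2],d[3:6],d[6:].reshape(3,3))
im=cv2.imread("pics/w3.png")
s=4;ox,oy=244,130;big=cv2.resize(im[oy:oy+148,ox:ox+146],None,fx=s,fy=s,interpolation=cv2.INTER_CUBIC)
def px(P): return (proj(c,P)-[ox,oy]+.5)*s-.5
C=np.array([.5395,.033])
for r,z,col in [(.052,.062,(0,0,255)),(.026,.062,(0,200,0)),(.011,.062,(255,0,0))]:
    t=np.linspace(0,2*np.pi,90);pts=np.array([px([C[0]+r*np.cos(a),C[1]+r*np.sin(a),z]) for a in t]).astype(np.int32);cv2.polylines(big,[pts],True,col,1)
cv2.imwrite("pics/w3o.png",big)
for uv in [(375,298),(357,340),(366,319),(285,293)]:
    P=ray(c,(uv[0]/4+244,uv[1]/4+136),.062);print(uv,np.round(P,4),"ang",np.arctan2(P[1]-C[1],P[0]-C[0]),np.hypot(*(P[:2]-C)))
# arbor crop
d=np.load("w4.npy");c=(d[0],d[1],d[2],d[3:6],d[6:].reshape(3,3))
im=cv2.imread("pics/w4.png");cv2.imwrite("pics/w4d.png",cv2.resize(im[130:250,260:380],None,fx=5,fy=5,interpolation=cv2.INTER_CUBIC))
```

```text
(375, 298) [0.5551 0.0267 0.062 ] ang -0.3817417800035506 0.016833162351698915
(357, 340) [0.5504 0.0194 0.062 ] ang -0.8974196058300137 0.01745970776336303
(366, 319) [0.5528 0.0231 0.062 ] ang -0.643031400810743 0.016578158079968305
(285, 293) [0.5394 0.031  0.062 ] ang -1.6398796002254834 0.0019980941678438154
```

View pics/w3o.png

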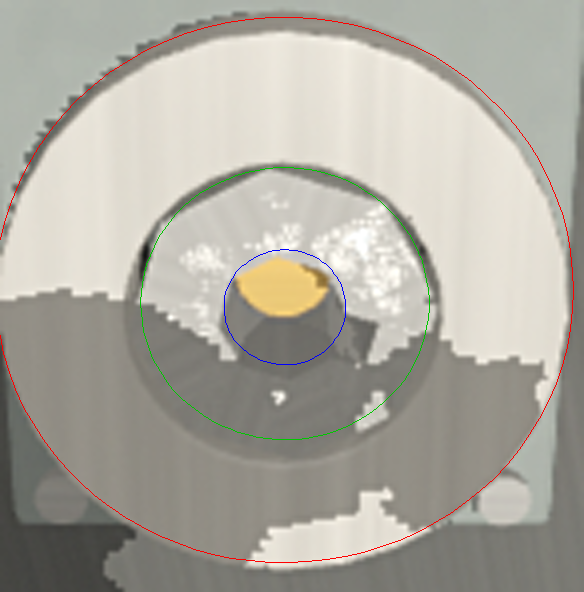

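View pics/w4d.png

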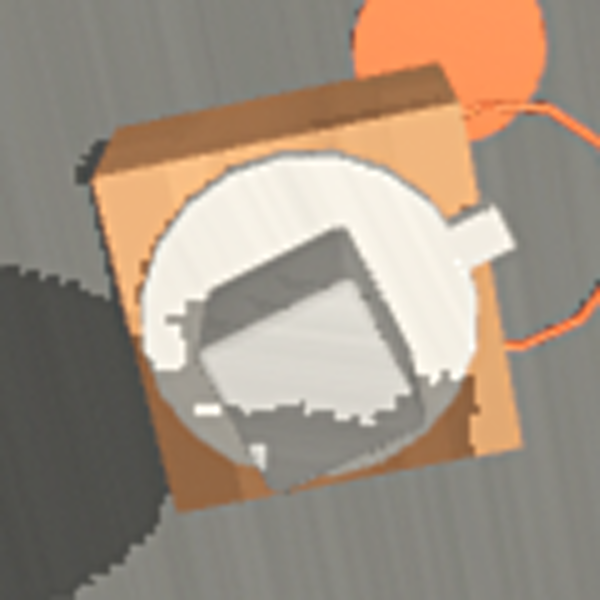

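Run:
```python
from h import *
d=np.load("w4.npy");c=(d[0],d[1],d[2],d[3:6],d[6:].reshape(3,3))
f=lambda u,v,z: ray(c,(260+(u+.5)/5-.5,130+(v+.5)/5-.5),z)
L,T,B,R=[f(*p,.09) for p in [(200,352),(348,278),(285,493),(425,420)]]
print("head ctr",(L+R)/2,(T+B)/2,"sides",[np.linalg.norm(a-b) for a,b in [(L,T),(T,R),(R,B),(B,L)]])
print("ang",[np.arctan2(*(b-a)[[1,0]]) for a,b in [(L,T),(B,R),(T,R),(L,B)]])
lug=(f(488,205,.054)+f(516,247,.054))/2
fl=f(310,313,.054);print("flange",fl,"lug",lug)
for P in [(L+R+T+B)/4,fl]: v=lug-P;print(np.arctan2(v[1],v[0]),np.hypot(*v[:2]))
pts=[f(*p,.046) for p in [(92,180),(458,103),(523,447),(177,512)]];print("rest ctr",np.mean(pts,0),[np.linalg.norm(pts[i]-pts[i-1]) for i in range(4)])
P=np.append(((L+R+T+B)/4)[:2],.076); b=np.arctan2(*(T-L)[[1,0]])
# feasibility: for each grasp option, IK at pick and at insertion with final key yaw -.54
lugyaw=np.arctan2(lug[1]-P[1],lug[0]-P[0])
for k in range(4):
    g=lugyaw+k*np.pi/2; gi=-.54+k*np.pi/2
    q=[planner.inverse_kinematics(p,down(y)) for p,y in [(P,g),(P+[0,0,.1],g),([.5391,.0312,.2],gi-.3),([.5391,.0312,.092],gi),([.5391,.0312,.092],gi+.3)]]
    print(k,round(g,2),[None if x is None else np.round(x,2).tolist() for x in q])
```

```text
head ctr [ 0.44198841 -0.22103845  0.09      ] [ 0.44233363 -0.22137316  0.09      ] sides [np.float64(0.025856032322092902), np.float64(0.026416144031656315), np.float64(0.025391097549471723), np.float64(0.027258102110599387)]
ang [np.float64(0.27989320609255225), np.float64(0.3127493256529857), np.float64(-1.2829756069698095), np.float64(-1.2656583720845644)]
flange [ 0.44214297 -0.22022365  0.054     ] lug [ 0.47789374 -0.21142774  0.054     ]
0.2671055752780283 0.03704642643088681
0.2412425916353204 0.03681692266821166
rest ctr [ 0.44208781 -0.22339104  0.046     ] [np.float64(0.06538100440666164), np.float64(0.06570328697869028), np.float64(0.06597212083139203), np.float64(0.0660234017582979)]
0 0.27 [[0.22, 0.61, 0.2, 2.24, -0.38, 0.32, 1.02], [0.15, 0.43, 0.3, 2.19, -0.24, 0.54, 0.89], [-0.58, 0.49, 0.6, 2.09, -0.44, 0.68, -0.53], [-0.4, 0.64, 0.36, 2.14, -0.51, 0.45, -0.18], [-0.37, 0.63, 0.31, 2.14, -0.44, 0.43, 0.05]]
1 1.84 [[0.43, 0.6, -0.08, 2.23, 0.15, 0.31, 2.06], [0.46, 0.42, -0.11, 2.18, 0.09, 0.55, 2.12], [-0.28, 0.43, 0.18, 2.08, -0.13, 0.64, 0.72], [-0.21, 0.61, 0.1, 2.13, -0.14, 0.41, 1.03], [-0.17, 0.6, 0.04, 2.13, -0.06, 0.41, 1.24]]
2 3.41 [[-0.22, 0.82, 0.88, 2.26, -1.18, 0.65, -1.32], [-0.37, 0.7, 1.11, 2.21, -0.92, 0.82, -1.51], [0.03, 0.44, -0.23, 2.06, 0.16, 0.66, 2.0], [0.04, 0.61, -0.25, 2.12, 0.34, 0.44, 2.13], [0.1, 0.62, -0.33, 2.12, 0.44, 0.47, 2.33]]
3 4.98 [[0.05, 0.65, 0.44, 2.25, -0.76, 0.39, -0.17], [-0.13, 0.51, 0.68, 2.2, -0.57, 0.61, -0.33], [-0.84, 0.66, 1.04, 2.1, -0.79, 0.85, -1.72], [-0.67, 0.76, 0.77, 2.15, -0.96, 0.63, -1.3], [-0.62, 0.73, 0.7, 2.15, -0.89, 0.58, -1.07]]
```

Run:
```python
from h import *
P=np.array([.4422,-.2208,.076]);y=.285+np.pi/2
ctrl.move_pose(P+[0,0,.06],down(y));st("above")
ctrl.movel(P,vel=.1);ctrl.sleep(.1);st("at")
eoat.grasp(60);st("grip")
ctrl.movel(P+[0,0,.13],vel=.2);ctrl.sleep(.2);st("lift")
im=read_camera("wrist");save(im,"w5")
```

```text
above 14.24 [ 0.4425 -0.2207  0.1362] F [ 0.4 -0.4  0.3] T [-0.03 -0.01 -0.02] gap 0.0858 yaw 1.855
at 15.09 [ 0.4426 -0.221   0.0766] F [ 0.2  0.1 -0.6] T [0.04 0.04 0.  ] gap 0.0857 yaw 1.856
grip 15.66 [ 0.4425 -0.2211  0.0764] F [-1.2 -0.3  5.3] T [-0.01  0.09  0.  ] gap 0.027 yaw 1.856
lift 16.66 [ 0.4413 -0.2204  0.2046] F [-0.7  0.4 -3.5] T [ 0.02  0.02 -0.01] gap 0.0278 yaw 1.856
```

View pics/w5.png

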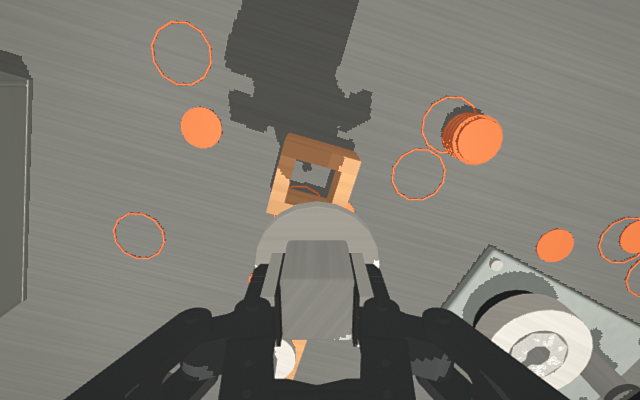

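The arbor is held, with its head at columns 280–355 and its flange's far edge at row 203. The rest is empty. I'll check the in-hand offset along tool x, then go over the bore.

Run:
```python
from h import *
T=np.array(camera_params("wrist")["tool_from_camera"]);f,cx,cy,_,_=cam("wrist")
c=(f,cx,cy,T[:3,3],T[:3,:3])
for n,p in {"fl_top_far":(-.03,.022,0),"fl_bot_far":(-.03,.030,0),"head_base_far":(-.014,.022,0),"head_top_far":(-.014,-.014,0),"head_top_near":(.014,-.014,0),"flL":(0,.022,-.03),"headtopfarL":(-.014,-.014,-.014)}.items():
    print(n,proj(c,p),"1mm dx->",proj(c,np.array(p)+[.001,0,0])-proj(c,p))
H=np.array([.5391,.0312]);y=-.54+np.pi/2
ctrl.move_pose([*H,.21],down(y));ctrl.sleep(.2);s=st("over")
ctrl.sleep(.3);s=st("over2")
im=read_camera("wrist");save(im,"w6")
im=read_camera("scene");save(cv2.resize(im[120:290,240:440],None,fx=3,fy=3),"s6")
```

```text
fl_top_far [315.53983158 207.85255515] 1mm dx-> [0.00334027 2.0803578 ]
fl_bot_far [315.59532479 202.10657274] 1mm dx-> [0.00307632 1.99493145]
head_base_far [315.59167805 240.14314444] 1mm dx-> [0.00313083 1.94991647]
head_top_far [315.28359546 282.2215578 ] 1mm dx-> [0.00475292 2.3693372 ]
head_top_near [315.40818208 344.32818028] 1mm dx-> [0.00414517 2.06637517]
flL [253.02632236 266.77084194] 1mm dx-> [0.12411327 1.84536208]
headtopfarL [277.13263762 282.23092737] 1mm dx-> [0.10109359 2.36916299]
over 18.02 [0.5389 0.0294 0.2099] F [ 0.3 -0.2 -3.6] T [-0.   -0.   -0.03] gap 0.0274 yaw 1.028
over2 18.32 [0.5391 0.0309 0.21  ] F [ 0.   0.4 -4.1] T [-0.03  0.02 -0.02] gap 0.0269 yaw 1.03
```

View pics/w6.png

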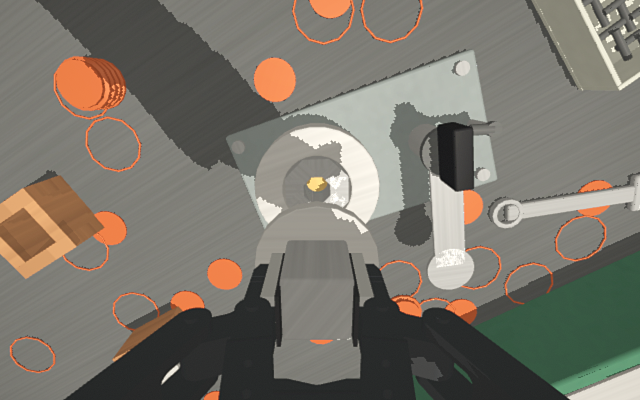

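View pics/s6.png

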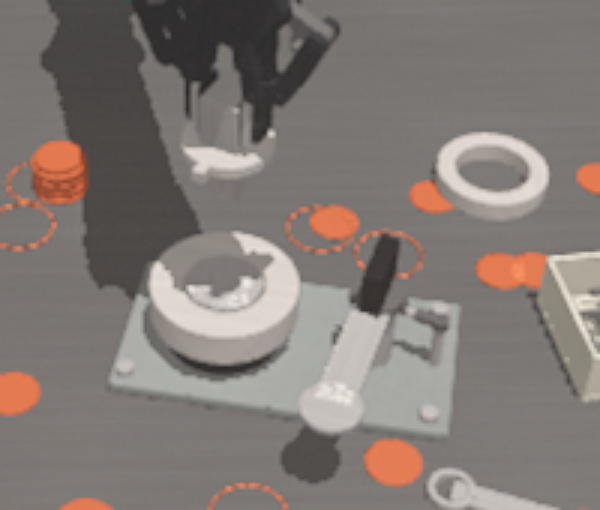

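```bash
cat >> h.py <<'E'
H=np.array([.5391,.0312])
E
python3 - <<'E'
from h import *
y0=-.54+.22+np.pi/2
ctrl.movel([*H,.14],attitude=down(y0),vel=.1);ctrl.sleep(.4);s=st("pre");F0=np.array(s["contact_force"])
z=.14
while z>.113:
    z-=.002 if z>.121 else .0007
    ctrl.movel([*H,z],vel=.04)
    s=st(round(z,4));f=np.array(s["contact_force"])-F0
    if f[2]>5 or np.hypot(*f[:2])>8: break
E
```

```text
pre 19.68 [0.5392 0.0312 0.1403] F [-0.4  0.1 -3.7] T [-0.03 -0.02 -0.02] gap 0.0269 yaw 1.251
0.138 19.93 [0.5389 0.0312 0.1378] F [ 0.3  0.1 -2.9] T [-0.02 -0.01  0.04] gap 0.0271 yaw 1.251
0.136 20.18 [0.539  0.0312 0.1358] F [-0.6 -0.1 -4.5] T [-0.04  0.04 -0.03] gap 0.0274 yaw 1.251
0.134 20.43 [0.539  0.0312 0.1338] F [-0.3  0.6 -3.9] T [ 0.04  0.01 -0.03] gap 0.0273 yaw 1.251
0.132 20.68 [0.539  0.0312 0.1319] F [-0.3  1.2 -4. ] T [-0.02  0.04  0.01] gap 0.0272 yaw 1.251
0.13 20.93 [0.539  0.0312 0.1299] F [-1.1 -0.3 -4.2] T [-0.04 -0.02 -0.  ] gap 0.0271 yaw 1.251
0.128 21.18 [0.539  0.0312 0.1278] F [ 0.1 -0.5 -3.7] T [ 0.03 -0.01 -0.01] gap 0.0274 yaw 1.251
0.126 21.43 [0.539  0.0312 0.1259] F [-0.3  0.1 -3.8] T [-0.08 -0.03  0.  ] gap 0.027 yaw 1.251
0.124 21.68 [0.539  0.0312 0.1239] F [-0.1  0.2 -3. ] T [-0.05 -0.04 -0.02] gap 0.0273 yaw 1.251
0.122 21.93 [0.539  0.0312 0.1219] F [ 0.4 -0.1 -3.4] T [-0.04 -0.04  0.03] gap 0.0273 yaw 1.251
0.12 22.18 [0.539  0.0312 0.1199] F [ 0.2  0.4 -3.8] T [-0.02  0.    0.01] gap 0.0272 yaw 1.251
0.1193 22.43 [0.5391 0.0312 0.1193] F 
[... 232 characters left out ...]
2] gap 0.0271 yaw 1.251
0.1172 23.18 [0.5393 0.0312 0.1175] F [-1.3  0.6  0.2] T [-0.07  0.12 -0.02] gap 0.0275 yaw 1.251
0.1165 23.43 [0.5387 0.0307 0.1161] F [ 1.1 -1.8 -3.8] T [-0.29  0.03 -0.01] gap 0.0271 yaw 1.25
0.1158 23.68 [0.5387 0.0306 0.1154] F [-0.1 -1.7 -3.8] T [-0.55  0.08 -0.02] gap 0.027 yaw 1.25
0.1151 23.93 [0.5388 0.0307 0.1149] F [-0.2 -3.  -3.5] T [-0.68  0.04 -0.07] gap 0.027 yaw 1.25
0.1144 24.18 [0.5388 0.0307 0.1143] F [-1.4 -3.6 -3.1] T [-0.98  0.19 -0.08] gap 0.0273 yaw 1.25
0.1137 24.43 [0.5387 0.0307 0.1136] F [-2.4 -4.3 -2. ] T [-1.17  0.35 -0.06] gap 0.0272 yaw 1.25
0.113 24.68 [0.5388 0.0307 0.1129] F [-0.7 -4.2 -1.1] T [-1.25  0.44 -0.12] gap 0.0275 yaw 1.25
```

Run:
```python
from h import *
a=read_camera("wrist");b=read_camera("scene")
save(np.hstack([cv2.resize(a[180:360,220:420],(400,360)),cv2.resize(b[150:270,270:403],(400,360))]),"v7")
```

```text
(no output)
```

View pics/v7.png

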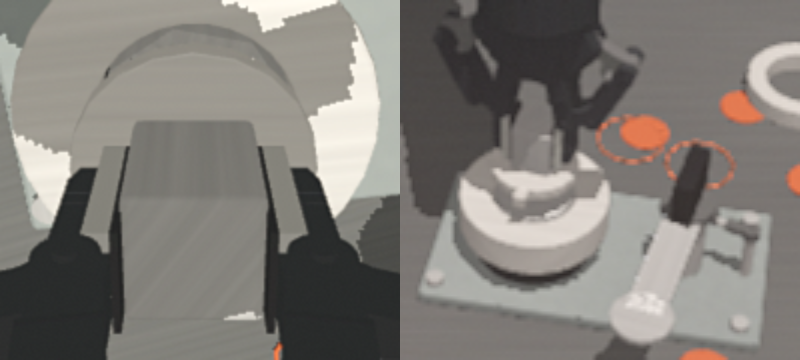

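The key touched the face at TCP z ≈ 0.118, as it should, then dropped in. Fz is back to the weight alone, with a side push clockwise. I'll ease the turn clockwise to unload it.

Run:
```python
from h import *
for dy in (.19,.16,.13,.10,.07,.04):
    ctrl.movel([*H,.113],attitude=down(-.54+dy+np.pi/2),vel=.05);ctrl.sleep(.1);s=st(dy)
    f=np.array(s["contact_force"])
    if np.hypot(*f[:2])>12: break
```

```text
0.19 25.12 [0.5388 0.0311 0.1129] F [-1.9 -4.4 -1.9] T [-1.18  0.5  -0.06] gap 0.027 yaw 1.221
0.16 25.48 [0.539  0.0313 0.1129] F [-1.7 -4.5 -3. ] T [-1.01  0.45 -0.05] gap 0.0274 yaw 1.191
0.13 25.82 [0.5391 0.0316 0.1129] F [-1.2 -4.1 -4.9] T [-0.76  0.35 -0.03] gap 0.027 yaw 1.162
0.1 26.18 [0.5394 0.0316 0.113 ] F [-0.9 -2.3 -4.4] T [-0.52  0.22 -0.04] gap 0.0275 yaw 1.132
0.07 26.52 [0.5398 0.0317 0.1132] F [ 0.2 -0.9 -3.1] T [-0.29 -0.03 -0.03] gap 0.0271 yaw 1.102
0.04 26.88 [0.5396 0.0316 0.1132] F [ 1.  -1.2 -2.5] T [-0.06 -0.04 -0.02] gap 0.027 yaw 1.072
```

Run:
```python
from h import *
R=down(-.54+.01+np.pi/2)
ctrl.movel([*H,.113],attitude=R,vel=.05);ctrl.sleep(.1);st("dy.01")
z=.113
while z>.1:
    z-=.0015;ctrl.movel([*H,z],vel=.03);s=st(round(z,4));f=np.array(s["contact_force"])
    if f[2]>12 or np.hypot(*f[:2])>10: break
```

```text
dy.01 27.23 [0.5392 0.0314 0.113 ] F [ 0.7  0.1 -3.3] T [ 0.04 -0.06 -0.05] gap 0.0273 yaw 1.041
0.1115 27.48 [0.5391 0.0312 0.1114] F [ 0.5 -0.9 -3.5] T [-0.03 -0.02  0.03] gap 0.0273 yaw 1.041
0.11 27.73 [0.5391 0.0312 0.1099] F [ 0.5  0.6 -3.6] T [-0.02 -0.09 -0.03] gap 0.0273 yaw 1.041
0.1085 27.98 [0.5391 0.0312 0.1084] F [ 0.5  0.4 -3.9] T [-0.08 -0.02 -0.03] gap 0.0272 yaw 1.041
0.107 28.23 [0.539  0.0312 0.1069] F [ 0.1 -0.4 -3.6] T [-0.02  0.01  0.05] gap 0.0274 yaw 1.041
0.1055 28.48 [0.539  0.0312 0.1054] F [ 0.8 -0.8 -2.8] T [ 0.03 -0.06 -0.01] gap 0.0272 yaw 1.041
0.104 28.73 [0.5393 0.0312 0.1043] F [-0.3 -0.3  1. ] T [0.01 0.11 0.01] gap 0.0274 yaw 1.041
0.1025 28.98 [0.5393 0.0312 0.1027] F [ 0.4 -0.1  1.6] T [-0.07  0.16 -0.03] gap 0.0268 yaw 1.041
0.101 29.23 [0.5393 0.0312 0.1011] F [-0.   0.1  2.3] T [-0.05  0.14 -0.03] gap 0.0272 yaw 1.041
0.0995 29.48 [0.5393 0.0312 0.0995] F [ 0.2 -0.3  3.8] T [-0.07  0.09 -0.01] gap 0.0271 yaw 1.041
```

Run:
```python
from h import *
eoat.grasp(100);st("grip")
z=.0995
while z>.088:
    z-=.0015 if z>.0935 else .0005;ctrl.movel([*H,z],vel=.03);s=st(round(z,4));f=np.array(s["contact_force"])
    if f[2]>20 or np.hypot(*f[:2])>12: break
ctrl.sleep(.5);st("hold")
a=read_camera("wrist");b=read_camera("scene")
save(np.hstack([cv2.resize(a[180:360,220:420],(400,360)),cv2.resize(b[150:270,270:403],(400,360))]),"v8")
```

```text
grip 29.69 [0.5393 0.0312 0.0996] F [-1.  -0.5  3.6] T [-0.05  0.1  -0.02] gap 0.0265 yaw 1.041
0.098 29.94 [0.5393 0.0312 0.098 ] F [-0.6  1.1  4.8] T [-0.07  0.04  0.04] gap 0.0267 yaw 1.041
0.0965 30.19 [0.5393 0.0312 0.0966] F [-0.2 -0.5  5.2] T [-0.06  0.15 -0.03] gap 0.0268 yaw 1.041
0.095 30.44 [0.5393 0.0312 0.0952] F [ 0.1 -0.6  6.2] T [-0.12  0.11 -0.01] gap 0.0267 yaw 1.041
0.0935 30.69 [0.5393 0.0312 0.0938] F [-0.5  0.2  6. ] T [-0.05  0.15 -0.05] gap 0.0268 yaw 1.041
0.093 30.94 [0.5393 0.0312 0.0933] F [-0.5 -0.2  6.8] T [-0.05  0.22 -0.05] gap 0.0265 yaw 1.041
0.0925 31.19 [0.5393 0.0312 0.0929] F [-0.9 -0.5  7.1] T [-0.03  0.25 -0.01] gap 0.0265 yaw 1.041
0.092 31.44 [0.5393 0.0312 0.0926] F [-2.1 -0.3  8.1] T [-0.08  0.27  0.01] gap 0.0268 yaw 1.041
0.0915 31.69 [0.5393 0.0312 0.0925] F [-2.1 -1.  12.8] T [-0.1   0.44 -0.03] gap 0.0266 yaw 1.041
0.091 31.94 [0.5393 0.0312 0.0925] F [-4.2 -0.5 16.5] T [-0.09  0.67  0.02] gap 0.0268 yaw 1.041
0.0905 32.19 [0.5393 0.0312 0.0925] F [-3.7  0.3 21.1] T [-0.12  0.86  0.04] gap 0.0267 yaw 1.041
hold 32.69 [0.5393 0.0312 0.0925] F [-3.9  0.3 20.6] T [-0.1   0.84  0.02] gap 0.0267 yaw 1.041
```

View pics/v8.png

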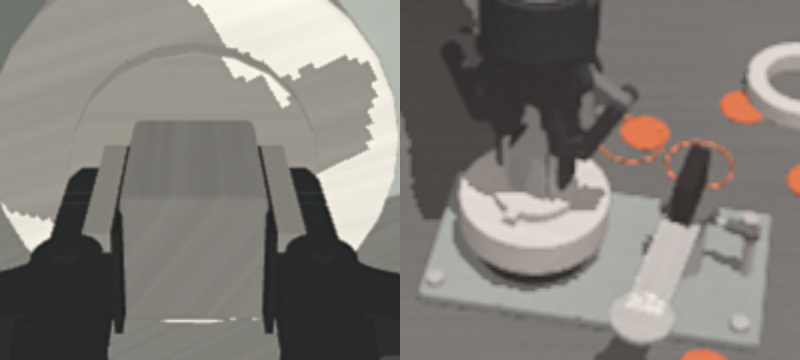

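```bash
python3 -c "
from h import *
st('end');print(workorder.job_done())"
```

```text
end 32.79 [0.5393 0.0312 0.0925] F [-3.5 -0.4 21.1] T [-0.09  0.91 -0.01] gap 0.0267 yaw 1.041
the job is handed in; nothing more can be done
None
```

The arbor is fully home in the hub, and I handed the job in at 32.8 s on the robot's clock with the arm still gripping its head and pressing it down.

- **Shutter:** I turned the knob 1.39 rad anticlockwise, past its detent. The wrist picture afterwards showed the arm swung fully clear of the bore.
- **Key:** It met the hub face at the expected height, TCP z ≈ 0.118. I had landed it about 0.2 rad off on purpose so as to turn it in.
- **Not as planned:** The key dropped in under light pressure before I began turning, so it did not slip in during the turn as the task describes. It was binding sideways with about 5 N. I turned it about 0.2 rad clockwise until that eased to near zero, then pushed on.
- **Home:** The ejector was felt at z ≈ 0.104. The hard stop came 12 mm lower, at z ≈ 0.0925, and held steady at about 21 N. That is 0.5 mm above the nominal height, which matches having gripped the arbor slightly low.
- **Last checks:** The final pictures show the flange flat on the hub and the shutter still clear. I never touched the mandrel or the other things, but took no last picture of the whole bench.

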